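# Load the bead drilling jig and hold its guide plate down

### The arm

A 6-joint arm with a two-finger parallel gripper is mounted at the origin on the work surface. World frame = base frame: x ahead of the robot, y to its left, z up, the work surface at z = 0. Lengths are in mm, angles in rad, forces in N, time in s.
With the tool pointing down it reaches from about 325 to 925 mm from the base axis. Payload 3.1 kg.
Tool frame: the origin (TCP) lies between the finger pads; the fingertips stand nose_length ahead of it and the grasp point (between the pads) lies 3 mm ahead of it (nose_length is the distance from the TCP to the fingertips, in mm); z points along the fingers, y is the line along which they close (so a half turn about z gives the same grasp; the last joint's range is limited). The gripper opens to 85 mm and grips with 20 to 120 N. Pads are 22 mm wide; open, the fingers measure 114 mm over their backs; the gripper's body (76 mm by 85 mm) begins 54 mm behind the grasp point. The pads swing forward as they close: fully open they stand 13 mm farther back than shut.
Start: joints at [-1.258, 0.217, 1.613, -0, 1.311, -0.112], TCP at [257.608, -569.454, 253.3] pointing down, gripper open.
Joint ranges: [-2.75, 2.75], [-0.78, 2.1], [0.31, 2.55], [-1.13, 4.27], [0.13, 2.63], [-2.58, 2.58]. Speed limits (rad/s): [2.79, 2.79, 3.14, 3.14, 3.14, 3.14].

### API

Orientations are given as a unit quaternion [x, y, z, w].
In Python, from workcell import reach, move_linear, set_joints, set_gripper, hold, ik, read_camera, PlanningError, sign_off, get_time_s, get_q, get_joint_velocities, get_joint_efforts, get_tcp_pos, get_eef_rot, get_contact_force, get_wrist_torque, get_width, get_finger_force, nose_length gives the robot as it stands. Calls block until the motion is done:
- reach(position, orientation): joint-space move of the TCP to a pose.
- move_linear(position, attitude=None, speed=150, contact_N=None): straight line of the TCP; attitude=None keeps the orientation; speed is the mean speed in mm/s. With contact_N (N) it stops when the force on the tool has changed by that much, and returns True; else False.
- set_joints(angles): joint-space move.
- set_gripper(opening): opening from 0.0 (shut) to 1.0 (fully open); the grip force is fixed at half the most; returns when the fingers have stopped.
- hold(seconds).
- ik(position, orientation): joint angles nearest the present ones, or None.
- read_camera(name): name is "scene" or "top" or "wrist"; returns a dict with "frame" (400x640x3 uint8, red, green, blue), "fx", "fy", "cx", "cy" (pixels), "eye" and "orientation" of the camera in the world; the wrist camera has in their place "tool_from_camera" (4x4, takes a point from camera to tool coordinates, whose origin is the TCP and whose axes are the flange's). Camera axes: x right, y up, looking along -z (the intrinsics and any distortion apply to the point x, -y, -z); pixel columns grow to the right and rows downward; lengths in mm; the calibration is good to about 2 mm. A picture is of the moment at which its call begins: read the wrist's pose just before it. There is no depth.
A pose or a line that the arm cannot do raises PlanningError and nothing moves.
- sign_off(): hands the job in; it is judged then, once.
Readings, each from a call of its own:
- get_time_s(): time.
- get_q(): joint angles.
- get_joint_velocities(): joint speeds.
- get_joint_efforts(): joint torques, N m.
- get_tcp_pos(): TCP position.
- get_eef_rot(): TCP orientation.
- get_contact_force(): force on the tool from outside, world axes, zero at the start.
- get_wrist_torque(): the same for the moment, N m.
- get_width(): opening from 0.0 (shut) to 1.0 (fully open).
- get_finger_force(): force on a finger pad.
Only numpy, scipy, OpenCV 4.12 (cv2) and the standard library are available. Lean on these libraries where they do the work, as an engineer would, in place of code of your own. Each camera call takes 0.05 s, during which the arm holds its last target. There are 200 camera calls.

### The job

Stand the round bead blank and the oblong bead blank in the nests of the drilling jig that match their shapes, then fit the guide plate over them onto the jig's two dowels until it lies flush on the jig all round. Finish while holding the plate pressed firmly down on the jig (about 15 N), as for drilling: do not let go, and leave everything else on the table where it stands.

Things in the scene. Friction and masses are not known exactly. Their poses are not given: they have to be found in the camera images.
- jig: Jig base, fixed to the table: plywood block 160 (x) x 90 (y) x 22 (z) mm with two steel dowels and two nests 12 mm deep in its top, all on its long centre line. Origin: centre of the underside; x along the length, z up. Dowels: 10 mm diameter at x = -67 and +67 mm, 34 mm tall above the block's top, the last 7 mm tapered to 4 mm. Nests: round at x = -29 mm, oblong at x = +29 mm.
- round_nest (a point): Centre of the floor of the round nest (36.5 mm diameter, 12 mm deep, 1.5 mm chamfer at the mouth), 10 mm above the table. The round blank's origin comes here when it is seated. Axes as the jig's.
- oblong_nest (a point): Centre of the floor of the oblong nest (46.5 mm along the jig's x, 28.5 mm along its y, 12 mm deep, 1.5 mm chamfer at the mouth), 10 mm above the table. The oblong blank's origin comes here when it is seated. Axes as the jig's.
- round_blank: Round bead blank of pale wood: an upright cylinder 34 mm in diameter and 36 mm tall, 30 g, standing loose on the table. Origin: centre of the underside, z up. Seated in its nest it stands 24 mm above the jig's top.
- oblong_blank: Oblong bead blank of pale wood: 44 (x) x 26 (y) x 36 (z) mm, 35 g, standing loose on the table. Origin: centre of the underside, z up, x along the 44 mm side. Fits its nest either way round and then stands 24 mm above the jig's top.
- plate: Guide plate of brown wood, loose, right way up on the table: 160 (x) x 90 (y) x 35 (z) mm, 0.25 to 0.5 kg, same either way round. Two 12 mm dowel holes go right through at x = -67 and +67 mm; from below, pockets 27 mm deep clear the blanks. Origin: centre of the underside; seated, it lies at the jig's centre 22 mm above the table, with 1 mm play; the plate rests on the jig's top, not on the blanks.
- rib (a point): Centre of the top of the plate's dark grip rib, 69 mm above the plate's underside. The rib stands across the middle of the plate's top: 20 mm thick (along the plate's x), 80 mm long (along its y), 34 mm tall. Axes as the plate's.
- spool: Bystander, not to be moved: small wooden thread spool, 40 mm diameter, 32 mm tall; origin at its foot.
- glue: Bystander, not to be moved: white glue bottle, 52 mm diameter, 150 mm tall; origin at its foot.
- bowl: Bystander, not to be moved: white bowl of red berries, 130 mm across, 45 mm tall; origin at its foot.
- mug: Bystander, not to be moved: blue mug, 80 mm across, 90 mm tall; origin at its foot.
- screwdriver: Bystander, not to be moved: screwdriver lying on the table; origin under its middle.
- pencil_tin: Bystander, not to be moved: metal tin with pencils, 72 mm across, 160 mm tall with the pencils; origin at its foot.
- sanding_block: Bystander, not to be moved: cork sanding block 70 x 40 x 30 mm; origin at its foot.
There are look-alikes about, which are no part of the job. What is shaped like the round_blank but green, turquoise or yellow is not meant.

How it is judged:
By the outcome, as a careful person would: the job done as asked, in the order asked, and still so for the second after the job is handed in, while the arm keeps its last pose, push and grip.
It also fails if it takes over 72 s, if anything falls off the work surface, if the arm or the gripper's body presses on something with over 40 N, if the wrist force passes 120 N, or if a joint passes its speed limit or range.

## Working session

There is one attempt and no reset: what is moved stays moved. The work goes in short steps, each a Python script; the robot and the scene stay as the last script left them, time stands still between calls to the robot, and variables do not carry over. Pictures are saved under pics/ and viewed, at most 12 in all, crops included, and the job is handed in when it is done.

```bash
ls; mkdir -p pics; python3 - <<'E'
from workcell import *
import cv2
for n in("scene","top"):
    d=read_camera(n); cv2.imwrite(f"pics/{n}0.png",d["frame"][:,:,::-1])
    print(n,{k:v for k,v in d.items() if k!="frame"})
d=read_camera("wrist");print({k:v for k,v in d.items() if k!="frame"})
print(nose_length if not callable(nose_length) else nose_length(),get_eef_rot(),get_tcp_pos(),get_time_s(),get_width())
E
```

```text
pics
scene {'fx': 362.72740706391727, 'fy': 362.72740706391727, 'cx': 321.5813251395692, 'cy': 199.8039896683024, 'eye': array([ 938.0197341 , -635.31135399,  717.53432699]), 'orientation': array([0.39468936, 0.10486979, 0.24300409, 0.87987024])}
top {'fx': 479.5051431580469, 'fy': 479.5051431580469, 'cx': 321.6962490043702, 'cy': 195.09528929031924, 'eye': array([ 435.44352864,   30.61441659, 1544.9017197 ]), 'orientation': array([ 0.03375151, -0.03567585, -0.69729998,  0.71509496])}
{'fx': 335.66984113989804, 'fy': 335.66984113989804, 'cx': 320.4353898954345, 'cy': 195.42084843767094, 'tool_from_camera': array([[ 8.65542982e-04,  9.52631543e-01,  3.04125621e-01,
         7.67515572e+01],
       [ 9.99999552e-01, -7.07881671e-04, -6.28661882e-04,
        -1.05681554e-01],
       [-3.83598186e-04,  3.04126029e-01, -9.52631729e-01,
        -1.20167994e+02],
       [ 0.00000000e+00,  0.00000000e+00,  0.00000000e+00,
         1.00000000e+00]])}
22.0 [ 9.77524931e-01  2.10817747e-01 -8.05467319e-05 -9.38646793e-04] [ 257.44770129 -568.86210552  252.26319772] 0.15 1.000127963795699
```

View pics/top0.png

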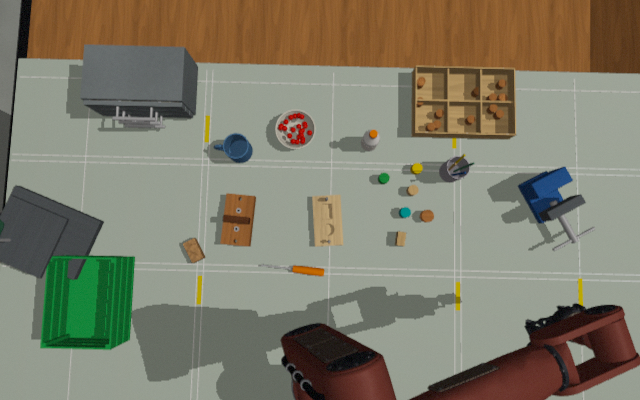

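View pics/scene0.png

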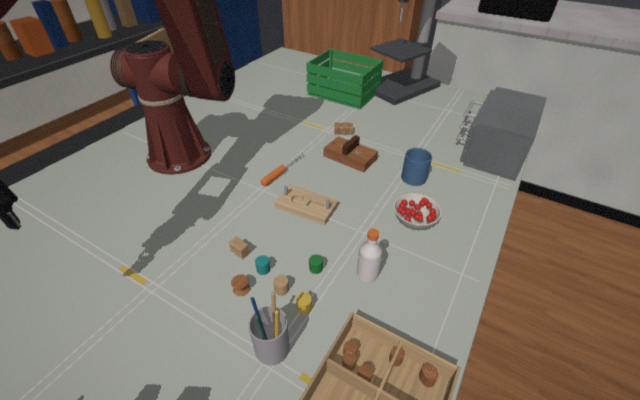

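```bash
cat > h.py <<'E'
from workcell import *
import numpy as np, cv2
from scipy.spatial.transform import Rotation as R
def down(psi): return np.array([np.cos(psi/2),np.sin(psi/2),0,0])   # tool x at world angle psi
def snap(name):
    """frame, intrinsics, camera-to-world 4x4"""
    p,q=np.array(get_tcp_pos()),get_eef_rot()
    d=read_camera(name); T=np.eye(4)
    if name=="wrist":
        T[:3,:3]=R.from_quat(q).as_matrix(); T[:3,3]=p; T=T@d["tool_from_camera"]
    else: T[:3,:3]=R.from_quat(d["orientation"]).as_matrix(); T[:3,3]=d["eye"]
    return d["frame"],(d["fx"],d["fy"],d["cx"],d["cy"]),T
def dirs(K,T,uv):
    uv=np.atleast_2d(uv).astype(float)
    return np.c_[(uv[:,0]-K[2])/K[0],-(uv[:,1]-K[3])/K[1],-np.ones(len(uv))]@T[:3,:3].T
def onplane(K,T,uv,z):
    v=dirs(K,T,uv); return (T[:3,3]+v*((z-T[2,3])/v[:,2])[:,None])
def proj(K,T,P):
    c=(np.atleast_2d(P)-T[:3,3])@T[:3,:3]
    return np.c_[K[2]-K[0]*c[:,0]/c[:,2],K[3]+K[1]*c[:,1]/c[:,2]]
def tri(views,uvs):
    """point nearest the rays; residual mm"""
    A=np.zeros((3,3));b=np.zeros(3);L=[]
    for (f,K,T),uv in zip(views,uvs):
        v=dirs(K,T,uv)[0]; v/=np.linalg.norm(v); M=np.eye(3)-np.outer(v,v); A+=M;b+=M@T[:3,3];L.append((M,T[:3,3]))
    p=np.linalg.solve(A,b); return p,max(np.linalg.norm(M@(p-o)) for M,o in L)
def save(f,n): cv2.imwrite(f"pics/{n}.png",f[:,:,::-1])
E
python3 - <<'E'
from h import *
import pickle
f,K,T=snap("top")
for n,uv,z in[("round",(412,191),36),("oblong",(400,239),36),("jig",(327,220),22),("plate",(238,220),35),("glue",(371,138),75),("tin",(457,168),80),("spool",(427,216),32)]:
    print(n,onplane(K,T,uv,z)[0].round())
r=onplane(K,T,(405,215),36)[0]
V=[]
for dx,dy in((0,0),(-40,60)):
    reach([r[0]+dx-30,r[1]+dy,270],down(0.0)); V.append(snap("wrist"))
j=onplane(K,T,(327,220),22)[0]
for dx,dy in((0,0),(-40,80)):
    reach([j[0]+dx-20,j[1]+dy+20,270],down(0.0)); V.append(snap("wrist"))
pickle.dump(V,open("V.pkl","wb"))
save(V[0][0],"w0");save(V[2][0],"w2");print(get_time_s(),get_q())
E
```

```text
round [ 604. -257.   36.]
oblong [ 452. -221.   36.]
jig [507.  10.  22.]
plate [499. 290.  35.]
glue [ 763. -121.   75.]
tin [ 675. -387.   80.]
spool [ 527. -306.   32.]
3.6083 [ 8.57495048e-02 -1.62107163e-01  1.96920352e+00 -8.92837429e-04
  1.33366237e+00  1.65803834e+00]
```

View pics/w0.png

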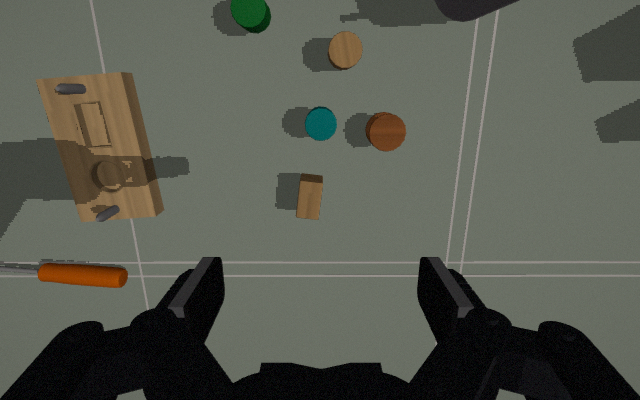

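View pics/w2.png

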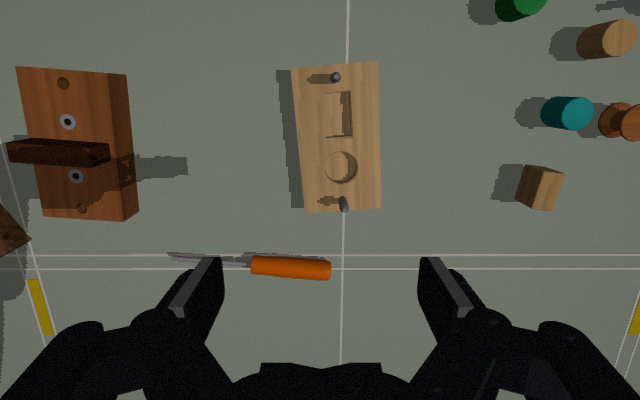

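```bash
cat >> h.py <<'E'
def blob(f,uv,wide=1):
    """contour of the wood-coloured blob at pixel uv (darker brown too)"""
    hsv=cv2.cvtColor(f,cv2.COLOR_RGB2HSV)
    m=((hsv[...,1]>70)&(hsv[...,0]<30)&(hsv[...,2]>25)).astype(np.uint8)
    m=cv2.morphologyEx(m,cv2.MORPH_OPEN,np.ones((3,3),np.uint8))
    cs,_=cv2.findContours(m,cv2.RETR_EXTERNAL,cv2.CHAIN_APPROX_NONE)
    cs=[c for c in cs if cv2.contourArea(c)>80]
    return min(cs,key=lambda c:abs(cv2.pointPolygonTest(c,tuple(map(float,uv)),True)) if cv2.pointPolygonTest(c,tuple(map(float,uv)),True)<0 else -1)[:,0].astype(float)
def rect(K,T,c,z):
    """centre, sides, yaw of the long side, of a contour cast on plane z (half-pixel edge added)"""
    P=onplane(K,T,c,z)[:,:2].astype(np.float32)
    (x,y),(a,b),t=cv2.minAreaRect(P); t=np.radians(t)
    if b>a: a,b,t=b,a,t+np.pi/2
    return np.array([x,y]),(a,b),(t+np.pi/2)%np.pi-np.pi/2
E
python3 - <<'E'
from h import *
import pickle
V=pickle.load(open("V.pkl","rb"))
O={"plate":[(499,290),35,V[2],(-1,-1)],"jig":[(507,10),22,V[0],(-1,-1)],"oblong":[(452,-221),36,V[2],(1,1)],"round":[(604,-257),36,V[2],(1,0)]}
W={}
for n,(xy,z,ob,d) in O.items():
    reach([xy[0]-77,xy[1],200],down(0.)); v=snap("wrist"); W[n]=v
    f,K,T=v; c=blob(f,proj(K,T,[*xy,z])[0])
    xy,s,yaw=rect(K,T,c,z)
    xy0=xy
    c2=blob(ob[0],proj(ob[1],ob[2],[*xy,z])[0])
    e=[]
    for cc in(c,c2):
        h=cc@np.array(d); e.append(cc[h>=h.max()-.5].mean(0))
    p,res=tri([v,ob],e)
    print(n,xy.round(1),np.round(s,1),round(float(yaw),3),"cam",T[:3,3].round(),"corner",p.round(1),"res",round(res,2),"px",np.round(e).tolist())
pickle.dump(W,open("W.pkl","wb"))
S=[cv2.resize(W[n][0][0:240,120:520],(400,240)) for n in W]
save(np.vstack([np.hstack(S[:2]),np.hstack(S[2:])]),"w4");print(get_time_s())
E
```

```text
plate [494.7 292.3] [144.4  90.3] -0.075 cam [500. 289. 321.] corner [576.  336.2  22.1] res 9.89 px [[263.0, 0.0], [15.0, 66.0]]
jig [502.7   7.7] [149.4  89.9] 0.08 cam [507.  10. 321.] corner [579.5  60.6  15.5] res 4.53 px [[259.0, 0.0], [36.0, 79.0]]
oblong [ 455.4 -223.8] [43.5 25.8] -0.127 cam [ 452. -220.  320.] corner [ 433.2 -233.5   34.7] res 0.0 px [[336.0, 112.0], [552.0, 210.0]]
round [ 610.5 -260.8] [32.4 32. ] 0.003 cam [ 604. -256.  319.] corner [ 613.1 -276.5   34.9] res 2.22 px [[347.0, 78.0], [636.0, 32.0]]
7.3
```

View pics/w4.png

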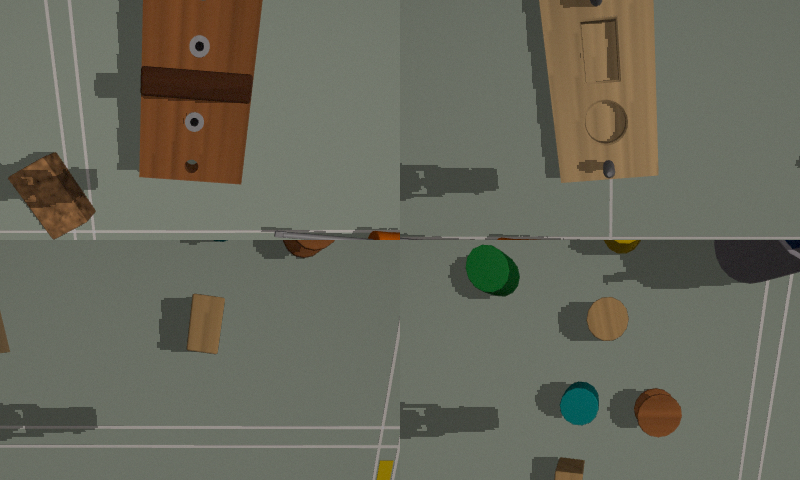

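```bash
cat >> h.py <<'E'
def grasp(xy,psi,z,op):
    set_gripper(op); reach([*xy,z+70],down(psi)); move_linear([*xy,z],speed=120)
    set_gripper(0.0); print("grip",get_width(),get_finger_force(),np.round(get_tcp_pos(),1))
    p=get_tcp_pos(); move_linear([p[0],p[1],200],speed=250); print("lifted",get_width(),get_finger_force(),np.round(get_contact_force(),1))
E
python3 - <<'E'
from h import *
import pickle
grasp((610.5,-260.8),0.08,38,0.7)
V=pickle.load(open("V.pkl","rb"))
reach([480,6,200],down(.08)); v=snap("wrist"); f,K,T=v; save(f,"w5")
c=blob(f,proj(K,T,[503,7,22])[0]); print(rect(K,T,c,22),c.min(0),c.max(0),T[:3,3])
o=V[0];c2=blob(o[0],proj(o[1],o[2],[503,7,22])[0])
e=[cc[np.argmin(cc.sum(1))] for cc in(c,c2)];print(tri([v,o],e),e)
pickle.dump(v,open("J.pkl","wb")); print(get_time_s())
E
```

```text
grip 0.3723902539378865 59.948076009750366 [ 611.8 -261.5   39.8]
lifted 0.37410438328409185 59.61377799510956 [-0.6  0.  -0.4]
(array([461.06225586,   4.24562073]), (253.4214324951172, 89.89642333984375), np.float64(0.0802365994940184)) [265.  50.] [373. 312.] [557.32751442  11.16641304 320.39603981]
(array([583.71552233,  57.75611278,  21.86364998]), np.float64(0.15883420895629327)) [array([266.,  50.]), array([36., 79.])]
11.3333
```

View pics/w5.png

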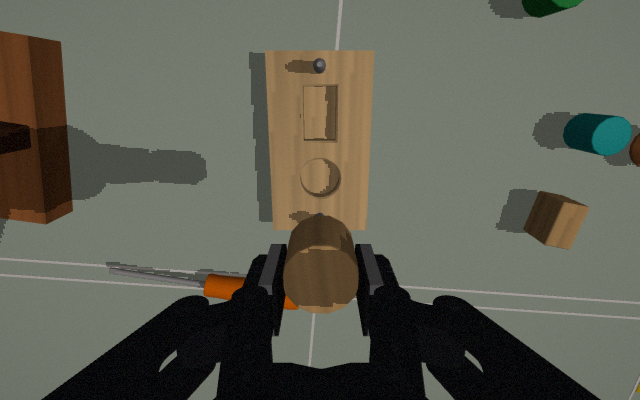

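```bash
python3 - <<'E'
from h import *
import pickle
A=pickle.load(open("J.pkl","rb"));B=pickle.load(open("W.pkl","rb"))["jig"]
yaw=.08; ex=np.array([np.cos(yaw),np.sin(yaw)]); ey=np.array([-ex[1],ex[0]])
est=[]
for (f,K,T),sl,sg in((A,(0,200),1),(B,(2,400),-1)):
    c=blob(f,proj(K,T,[503,7,22])[0]); c=c[(c[:,1]>=sl[0])&(c[:,1]<sl[1])]
    xy,s,y=rect(K,T,c,22); P=onplane(K,T,c,22)[:,:2]
    end=(P@ex).max()-80 if sg>0 else (P@ex).min()+80
    mid=((P@ey).max()+(P@ey).min())/2
    est.append(end*ex+mid*ey); print(est[-1],s,y)
    # per-edge line fits for the yaw
C=np.mean(est,0);print(C)
t=np.linspace(0,2*np.pi,200)
out=[]
for f,K,T in(A,B):
    g=cv2.resize(f,None,fx=4,fy=4,interpolation=cv2.INTER_CUBIC)
    L=[]
    cr=C-29*ex; L.append(cr+19.75*np.c_[np.cos(t),np.sin(t)])
    co=C+29*ex; q=np.array([[-24.75,-15.75],[24.75,-15.75],[24.75,15.75],[-24.75,15.75]]); L.append(co+q[:,:1]*ex+q[:,1:]*ey)
    q=np.array([[-80,-45],[80,-45],[80,45],[-80,45]]);L.append(C+q[:,:1]*ex+q[:,1:]*ey)
    for l in L: cv2.polylines(g,[(proj(K,T,np.c_[l,np.full(len(l),22)])*4+1.5).astype(np.int32)],True,(0,0,255))
    for s in(-67,67):
        d=C+s*ex; cv2.circle(g,tuple((proj(K,T,[*d,56])[0]*4+1.5).astype(int)),4,(0,255,0),1)
    x0=250 if f is A[0] else 245
    out.append(g[4*40:4*40+580 if f is A[0] else 160+580,4*x0:4*x0+400] if 0 else g[160:160+600,4*x0+40:4*x0+440])
save(np.hstack(out),"ov")
E
```

```text
[507.63166513   8.00042235] (128.64707946777344, 89.89642333984375) 0.08023659117164006
[507.94738662   8.09839264] (148.05836486816406, 89.90959930419922) 0.08002144104507525
[507.78952587   8.0494075 ]
```

View pics/ov.png

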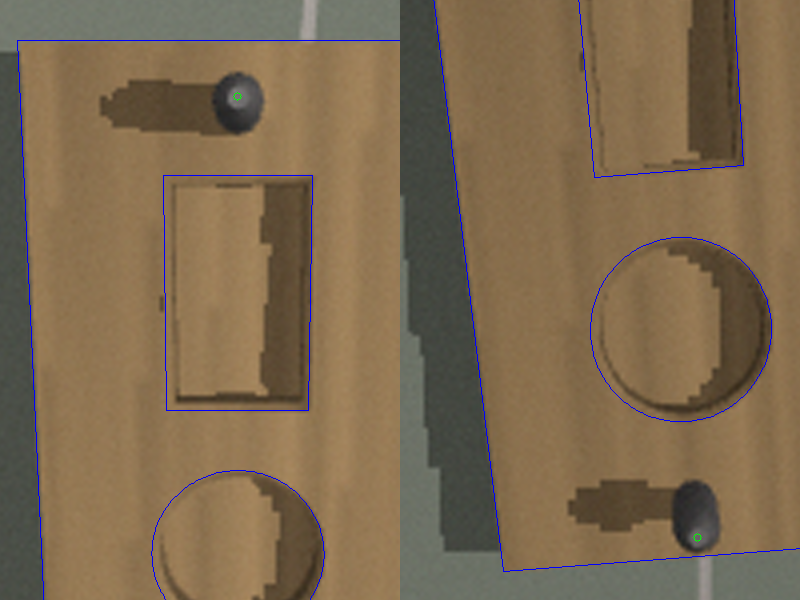

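```bash
cat >> h.py <<'E'
C=np.array([507.79,8.05]); YAW=.08; EX=np.array([np.cos(YAW),np.sin(YAW)]); EY=np.array([-EX[1],EX[0]])
def mtcp(n=8):
    r=[]
    for _ in range(n): r.append(get_tcp_pos()); hold(.02)
    return np.mean(r,0),np.std(r,0)
E
python3 - <<'E'
from h import *
print(*mtcp(),get_tcp_pos(),get_tcp_pos())
t=C-29*EX+1.3*EX
reach([*t,110],down(YAW)); print(t,*mtcp(),R.from_quat(get_eef_rot()).as_matrix()[:,2].round(4),get_time_s())
from workcell import ik
print(get_q()-np.array(ik([*t,110],down(YAW))))
E
```

```text
[481.08885813   4.95855713 200.30386827] [0.05458018 0.03505863 0.02710539] [480.93887871   4.99736472 200.23686147] [480.93887871   4.99736472 200.23686147]
[480.17859274   5.83636298] [481.58632319   5.37949716 111.27166302] [0.90644769 0.06359894 0.96311221] [ 5.2e-03 -7.0e-04 -1.0e+00] 12.05
[-3.18034226e-04 -2.04064097e-03 -3.70339275e-03  8.58689714e-06
  5.03382542e-04 -2.58390444e-05]
```

```bash
cat >> h.py <<'E'
def servo(target,psi,n=2,speed=60,cmd=None):
    """move so that the measured TCP meets target; returns the command"""
    target=np.array(target,float); cmd=target.copy() if cmd is None else np.array(cmd,float)
    for i in range(n):
        move_linear(cmd,down(psi),speed=speed); hold(.15); e=target-mtcp(4)[0]
        if np.linalg.norm(e)<.25: break
        if i<n-1: cmd=cmd+e
    print("servo",cmd.round(2),"err",e.round(2)); return cmd
E
python3 - <<'E'
from h import *
print(mtcp(4)[0])
t=C-29*EX+1.3*EX
cmd=servo([*t,80],YAW,3)
f0=np.array(get_contact_force())
hit=move_linear([cmd[0],cmd[1],cmd[2]-80+50],speed=40,contact_N=5)
print(hit,mtcp(3)[0],np.array(get_contact_force())-f0,get_wrist_torque(),get_time_s())
v=snap("wrist");save(v[0],"w6")
E
```

```text
[482.75560986   5.36673354 112.67000004]
servo [480.16   5.84  79.96] err [0.01 0.   0.04]
True [479.23206357   5.94833092  49.76714244] [-0.63417565  0.15471759  3.65896445] [ 0.01706155  0.050735   -0.05073253] 14.6917
```

```bash
python3 - <<'E'
from h import *
set_gripper(.6); p=mtcp(2)[0]; print(p); move_linear([p[0],p[1],150],speed=250)
b=np.array([455.4,-223.8]); psi=-.127
reach([*b,110],down(psi)); c=servo([*b,60],psi,2,120); move_linear([c[0],c[1],c[2]-22],speed=80); hold(.1)
p0=mtcp(3)[0]; set_gripper(0.); p=mtcp(3)[0]; print("grasp",p0,p,get_width(),get_finger_force())
off=R.from_euler('z',-psi).apply([*(b-p[:2]),0])   # blank in tool-yaw frame (x part matters)
print("off",off); np.save("off.npy",[off[0],p[2]])
move_linear([p[0],p[1],150],speed=250)
t=C+29*EX-off[0]*EX
reach([*t,130],down(YAW)); c=servo([*t,90],YAW,3)
np.save("c.npy",c); print(get_width(),get_time_s())
v=snap("wrist");save(v[0],"w7")
E
```

```text
[477.70728593   6.14153004  48.67383344]
servo [ 454.43 -223.4    58.85] err [ 0.99 -0.35  1.12]
grasp [ 454.56078158 -223.48169993   36.88351983] [ 455.02745387 -223.80803517   37.48000369] 0.289506434170095 60.16342520713806
off [0.36852805 0.05515673 0.        ]
servo [536.32  10.34  89.97] err [ 0.02 -0.01  0.04]
0.29154308612752944 22.3417
```

View pics/w7.png

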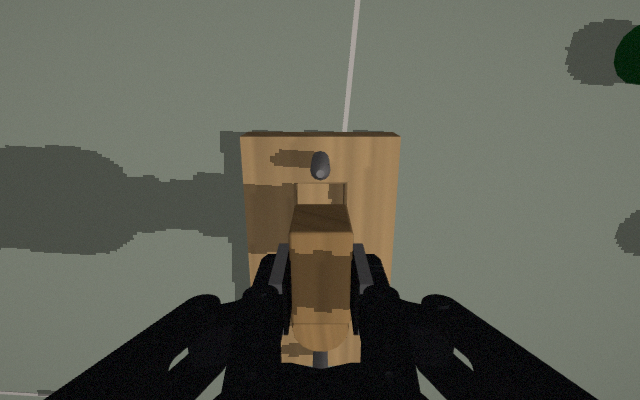

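```bash
python3 - <<'E'
from h import *
c=np.load("c.npy")
hit=move_linear([c[0],c[1],46.5],speed=40,contact_N=5)
print(hit,mtcp(3)[0],np.round(get_contact_force(),1),get_wrist_torque(),get_time_s())
E
```

```text
True [535.77252588  10.37537766  47.49283186] [-0.4  0.1  4.5] [-0.04056655 -0.00788273  0.0279772 ] 23.4333
```

```bash
python3 - <<'E'
from h import *
import pickle
set_gripper(.6); p=mtcp(2)[0]; move_linear([p[0],p[1],150],speed=250)
reach([475,10,200],down(YAW)); hold(.2); j=snap("wrist")
reach([475,290,200],down(0)); hold(.2); v=snap("wrist")
W=pickle.load(open("W.pkl","rb"))["plate"]; V=pickle.load(open("V.pkl","rb"))
f,K,T=v; c=blob(f,proj(K,T,[502,290,35])[0]); print("plate",rect(K,T,c,35),c.min(0),c.max(0))
o=V[2]; c2=blob(o[0],proj(o[1],o[2],[502,290,35])[0]); e=[cc[np.argmin(cc.sum(1))] for cc in(c,c2)];print("corner",tri([v,o],e),e)
cs=[]
for f,K,T in(W,v,o):
    hsv=cv2.cvtColor(f,cv2.COLOR_RGB2HSV); m=((hsv[...,2]<85)&(hsv[...,1]>110)&(hsv[...,0]<30)).astype(np.uint8)
    m=cv2.morphologyEx(m,cv2.MORPH_OPEN,np.ones((3,3),np.uint8))
    u=proj(K,T,[502,291,69])[0]
    k=[x for x in cv2.findContours(m,cv2.RETR_EXTERNAL,cv2.CHAIN_APPROX_NONE)[0] if cv2.contourArea(x)>300]
    k=min(k,key=lambda x:np.linalg.norm(x[:,0].mean(0)-u))[:,0].astype(float); cs.append(k)
    print("rib",rect(K,T,k,69),k.min(0),k.max(0))
ee=[k[np.argmin(k[:,0]*1.+k[:,1]*.3)] for k in cs]; print(tri([W,v,o],ee),ee)
save(np.hstack([j[0][20:320,200:500],f*0 if 0 else v[0][20:320,180:560]]),"w8"); pickle.dump(v,open("P.pkl","wb"));print(get_time_s())
E
```

```text
plate (array([502.44976807, 291.67913818]), (159.94406127929688, 90.22760772705078), np.float64(-0.07519368758811495)) [262.  44.] [380. 238.]
corner (array([585.01931361, 329.69822043,  34.8253424 ]), np.float64(0.2912024556367428)) [array([267.,  44.]), array([15., 66.])]
rib (array([501.45635986, 291.50189209]), (78.85814666748047, 22.048316955566406), np.float64(1.4996031066382445)) [261.  66.] [372. 103.]
rib (array([504.94555664, 291.4050293 ]), (78.63268280029297, 24.115562438964844), np.float64(1.4964497907495362)) [264. 135.] [368. 173.]
rib (array([509.79138184, 268.63131714]), (141.51351928710938, 120.72460174560547), np.float64(-0.07448914832173426)) [ 6. 73.] [138. 219.]
(array([515.31860612, 330.53861771,  65.52267966]), np.float64(3.5765022270680062)) [array([261.,  68.]), array([265., 135.]), array([  6., 143.])]
26.4
```

View pics/w8.png

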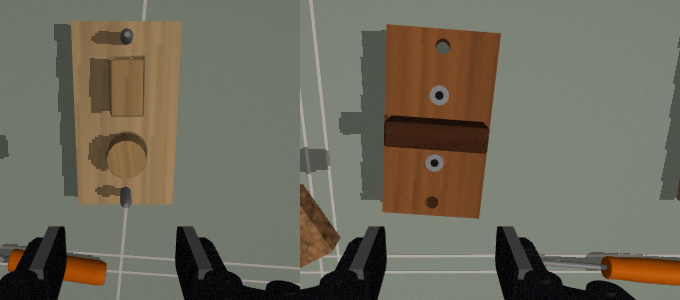

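```bash
python3 - <<'E'
from h import *
b=np.array([502.45,291.6]); py=-.0748; psi=py+np.pi/2
set_gripper(.5)
reach([*b,130],down(psi)); c=servo([*b,92],psi,3,100); move_linear([c[0],c[1],c[2]-30],speed=60); hold(.1)
p0=mtcp(3)[0]; set_gripper(0.); p=mtcp(3)[0]; print("grasp",p0,p,get_width(),get_finger_force(),get_contact_force())
off=float((b-p[:2])@[-np.sin(py),np.cos(py)]); print("off",off)
move_linear([p[0],p[1],160],speed=150); print(get_width(),np.round(get_contact_force(),1),np.round(get_wrist_torque(),2))
t=C-off*EY
reach([*t,160],down(YAW+np.pi/2)); c=servo([*t,p[2]+60],YAW+np.pi/2,3)
np.save("c.npy",[*c,p[2]]); print(get_width(),get_time_s(),np.round(get_wrist_torque(),2))
for n in("scene","top"):
    f=snap(n)[0]; save(cv2.resize(f[150:250,260:400],(700,500),interpolation=cv2.INTER_CUBIC),"p"+n)
E
```

```text
servo [502.44 291.59  91.95] err [0.02 0.01 0.06]
grasp [502.84475962 291.76574569  62.34810713] [503.12744214 291.81344587  62.64235566] 0.22444775675599052 59.79820668697357 [-0.22398741 -0.67835648  1.21755874]
off -0.26347446017091053
0.22468602584835975 [-0.5 -0.3 -5.3] [-0.02  0.    0.03]
servo [507.76   8.31 122.61] err [ 0.01 -0.    0.04]
0.21905790440960282 34.675 [ 0.01  0.03 -0.04]
```

View pics/pscene.png

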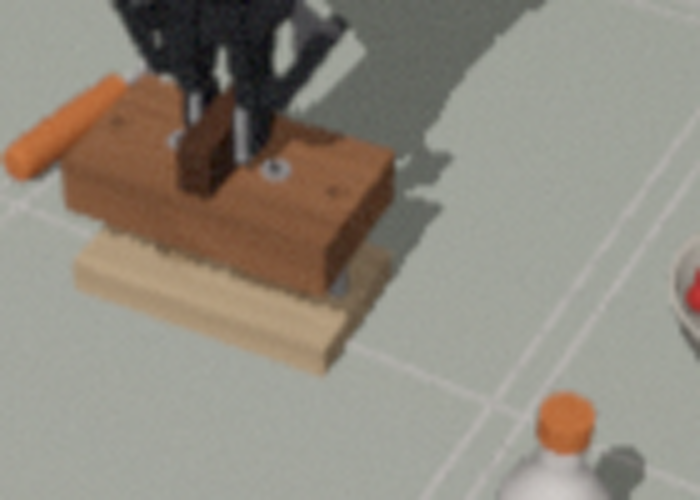

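```bash
python3 - <<'E'
from h import *
c=np.load("c.npy"); print("seat z",c[3]+22)
hit=move_linear([c[0],c[1],c[3]+18],speed=40,contact_N=8)
print(hit,mtcp(4)[0],np.round(get_contact_force(),1),np.round(get_wrist_torque(),2),get_width(),get_time_s())
E
```

```text
seat z 84.64235566449733
True [507.97763472   8.19104228  84.6187539 ] [0.  0.8 5.5] [ 0.03 -0.08  0.03] 0.22101309505001213 35.725
```

```bash
python3 - <<'E'
from h import *
p=mtcp(3)[0]; z=p[2]
def fz(): return np.mean([(hold(.03),get_contact_force())[1] for _ in range(5)],0)
for i in range(12):
    F=fz(); print(round(z,2),F.round(1))
    if F[2]>13.5: break
    z-=min(.6,max(.1,(15-F[2])*.05)); move_linear([p[0],p[1],z],speed=10); hold(.15)
hold(.8); print(fz().round(1),mtcp(3)[0],np.round(get_wrist_torque(),2),get_width(),get_time_s())
a=cv2.resize(snap("scene")[0][130:230,250:370],(480,400),interpolation=cv2.INTER_CUBIC);
b=cv2.resize(snap("top")[0][80:280,180:490],(620,400)); save(np.vstack([cv2.resize(a,(360,300)),cv2.resize(b,(360,232))]),"fin")
E
```

```text
84.6 [ 0.  -0.2  5.5]
84.12 [-3.3  0.   6.2]
83.68 [-4.  -0.1  9.1]
83.39 [-5.1  0.3 11.3]
83.2 [-5.8  0.1 12. ]
83.05 [-6.   0.4 12.4]
82.92 [-6.4  0.5 14.1]
[-6.9  0.5 14. ] [508.03012339   8.19316291  84.59322113] [ 0.04  0.52 -0.03] 0.2233781978013392 40.4917
```

View pics/fin.png

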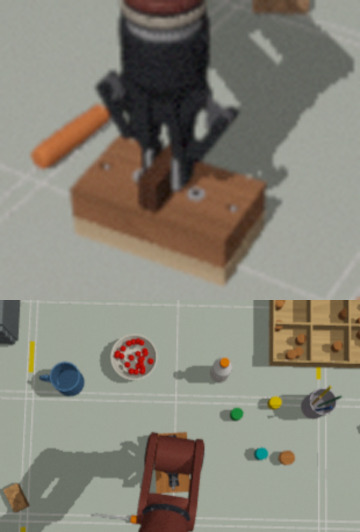

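```bash
python3 - <<'E'
from h import *
def fz(): return np.mean([(hold(.03),get_contact_force())[1] for _ in range(5)],0)
x,z=507.98,82.87
for i in range(4):
    F=fz()
    if abs(F[0])<3 and 14<F[2]<16.5: break
    x+=np.clip(F[0]*.08,-.5,.5); z-=np.clip((15.2-F[2])*.06,-.2,.2)
    move_linear([x,8.19,z],speed=10); hold(.3); print(round(x,2),round(z,2),fz().round(1))
hold(.5);print(fz().round(1),mtcp(3)[0],np.round(get_wrist_torque(),2),get_time_s())
if 12.5<fz()[2]<18: print(sign_off())
E
```

```text
507.48 82.77 [-5.3  0.3 13.6]
507.01 82.64 [-4.4  0.3 13. ]
506.6 82.5 [-3.6  0.5 12.5]
506.32 82.34 [-2.9  0.5 12.4]
[-3.2 -0.  12.1] [507.99575561   8.17896334  84.5968019 ] [ 0.14  0.32 -0.05] 44.8417
the job is handed in; nothing more can be done
None
```

The job is handed in at about 45 s: both blanks are seated in their matching nests and the guide plate is flush on the jig (84.6 mm against 84.6 mm expected), still gripped, but pressed at only about 12–13 N, not the full 15 N, because my last sideways trim cost some of the 14 N I had.

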